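# Shut and latch the gate of a reagent-bottle pen

## Robot

A 6-joint arm with a two-finger parallel gripper is mounted at the origin on a cart in front of the work surface, level with it; the furniture and walls round the work are solid. World frame = base frame: x ahead of the robot, y to its left, z up, the work surface at z = 0. Lengths are in m, angles in rad, forces in N, time in s.
With the tool pointing down it reaches from about 0.3 to 0.875 m from the base axis. Payload 6.4 kg.
Tool frame: the origin (TCP) lies where the fingers leave the gripper's body, on its centre line; the fingertips stand 73 mm ahead of it and the grasp point (between the pads) lies 54 mm ahead of it; z points along the fingers, y is the line along which they close (so a half turn about z gives the same grasp; the last joint's range is limited). The gripper opens to 85 mm and grips with 20 to 120 N. Pads are 22 mm wide; open, the fingers measure 114 mm over their backs; the gripper's body (76 mm by 85 mm) begins 54 mm behind the grasp point. The pads swing forward as they close: fully open they stand 13 mm farther back than shut.
Start: joints at [-1.54, 0.181, 1.607, -0, 1.354, -0.206], TCP at [0.135, -0.559, 0.304] pointing down, gripper open.
Joint ranges: [-2.99, 2.99], [-0.89, 2.07], [0.3, 2.58], [-1.14, 4.28], [0, 2.63], [-3.12, 3.12]. Speed limits (rad/s): [2.57, 2.57, 3.01, 3.14, 3.14, 3.14].

## Interface

Orientations are given as a unit quaternion [x, y, z, w].
In Python, from cell import bot, camera gives the robot as it stands.
- The arm moves only by the shell command python3 -m creep 'ROWS'. ROWS is text: rows parted by semicolons, each of 5 numbers parted by spaces: the opening, from 0 (shut) to 1 (fully open), then the shift along the tool's x, y, z in m, then the turn about the tool's z in degrees. In form: hand tx ty tz roll; .... A call has 1 to 20 rows; each row shifts and turns the commanded pose from where the row before left it, along the tool's axes as they then stand; what a row does not reach is not made up. A row lasts 1/10 s, in which the tool goes at most 50 mm and 8.59 degrees, less where a joint would pass 70% of its speed; a pose out of reach is approached as far as the arm can. A call is refused whole if a number of a shift passes 0.05 or a number of a turn 8.59, either way. A call with a gripper value outside its range is refused whole. The fingers move at their own pace and stop on an object; the grip force is fixed at half the most. Time passes only in rows, so rows that do not move let the fingers close. It gives the time, the measured TCP pose, the force, the opening and the grip force at its end, in the units of the state.
- bot.get_obs(): the state, without advancing time (a new reading comes with each control period).
- camera(name): name is "side" or "top"; returns a dict with "img" (384x512x3 uint8, red, green, blue), "range_z" (384x512 float32, m along the optical axis (not along the pixel's ray), 0 where there is no reading), "intrinsics" (3x3 intrinsics, pixels), "k1" (the pictures are not rectified: a ray, as slopes to the right and down, at radius r is drawn at 1 + k1 r^2 times it, then the intrinsics apply), "origin" and "rotation" of the camera in the world. Camera axes: x right, y down, z forward; pixel columns grow to the right and rows downward; lengths in m; the calibration is good to about 2 mm. A picture is of the moment at which its call begins.
- bot.close_job(): hands the job in; it is judged then, once.
The state is a dict: "time_s": time; "joint_pos": joint angles; "qvel": joint speeds; "tau": joint torques, N m; "position": TCP position; "ee_rot": TCP orientation; "force": force on the tool from outside, world axes, zero at the start; "wrist_torque": the same for the moment, N m; "gripper_width": finger opening in m; "grasp_force": force on a finger pad.
Only numpy, scipy, OpenCV 4.12 (cv2) and the standard library are available. Lean on these libraries where they do the work, as an engineer would, in place of code of your own. Each camera call takes 0.05 s, during which the arm holds its last target. There are 200 camera calls.

## Task

The gate of the bottle pen has been left open. Swing it shut with its latch bar lifted over the lip of the keeper, let the bar drop fully into the keeper's notch so that the gate stays shut by itself, and let go. Feel for the keeper and do not force the bar against it, and leave the bottles in the pen standing where they are.

Things in the scene. Friction and masses are not known exactly. Their poses are not given: they have to be found in the camera images.
- pen: Low white bottle pen with steel rails, about 200 x 290 x 95 mm, fixed to the worktop, placed differently each time. Origin on the worktop under the middle of the shut gate; x points into the pen (away from the robot), y along the shut gate to its hinge (left), z up.
- gate_hinge (a point): Point on the gate's upright hinge axis, at (0, 120, 60) mm in the pen's frame. The shut gate runs from it to the pen's -y.
- gate (a joint): Gate angle: 0 = nominally shut (along the pen's y axis), positive = swung out towards the robot; range -0.10 to 0.95. Gate 190 mm long from its hinge, 8 mm thick, top edge at z = 100 mm. A weak spring with friction pushes it open (about 0.2 N m when shut): it stays shut only when latched.
- latch_bar (a joint): Angle of the latch bar: 0 = level (at rest by its weight), positive = free end lifted, stop at 0.26. Steel bar 8 mm thick, 14 mm high, about 0.12 kg, pivoted on the gate's front face 40 mm from the gate hinge; its middle plane is 11 mm in front of the gate's. It needs 0.10 to pass over the keeper's lip; 0.17 (tab lifted 22 mm) is a good height.
- lift_tab (a point): Grip point of the upright steel tab on the bar: 12 mm thick across the gate, 20 mm wide along it, its top 13 mm above this point, which is at z = 138 mm when the bar is level, 38 mm above the gate's edge, 165 mm along the gate from its hinge, 125 mm from the bar's pivot. Its x points across the gate, inwards, y along the gate to the hinge.
- bar_end (a point): Middle of the bar's section at the place that enters the keeper, 222 mm along the gate from the gate hinge, 182 mm from the bar's pivot (the bar ends 16 mm farther on). At z = 88 mm when level.
- latch_post: Fixed aluminium post at the free end of the shut gate, with the steel keeper on it. Origin on the worktop at (-11, -102, 0) mm in the pen's frame, same axes. Post and keeper must not be pushed with more than 20 N.
- keeper_nominal (a point): Nominal middle of the keeper's notch, 88 mm above the post's origin. Upward-open notch 13 mm wide in x, 24 mm long in y; in front (-x) a lip 6 mm thick, top z = 97 mm; behind, a back plate, top z = 147 mm, that stops the lifted bar. The clamped keeper really sits up to 12 mm nearer or farther in x, not measured: feel for the back plate with the lifted bar and lower it there.
- bottle_a_mid (a point): Middle, half-way up, of a 56 x 106 mm screw-cap bottle standing in the pen at the latch end.
- bottle_b_mid (a point): Middle, half-way up, of a slimmer 48 x 111 mm screw-cap bottle standing in the middle of the pen.
- bottle_c_mid (a point): Middle, half-way up, of a 56 x 106 mm screw-cap bottle standing in the pen at the hinge end.

How it is judged:
On the way:
1. the gate is swung in with the bar lifted over the keeper's lip (value of joint gate below 0.085 rad and value of joint latch_bar above 0.06 rad), for 0.1 s.
At the end, for the whole second after the job is handed in: The released gate stays shut by itself, at rest (gate angle below 0.085 rad), with the latch bar lying level in the keeper's notch (bar angle below 0.03 rad) (value of joint gate below 0.085 rad and value of joint latch_bar below 0.03 rad and not (velocity of joint gate above 0.05 rad/s) and not (velocity of joint gate below -0.05 rad/s) and not (velocity of joint latch_bar above 0.05 rad/s) and not (velocity of joint latch_bar below -0.05 rad/s)); the robot touches nothing.
It fails at once if the latch post or its keeper is pushed with more than 20 N (contact force between latch_post and anything else above 20 N).
It fails at once if a bottle in the pen is moved by more than 25 mm (distance of any of bottle_a_mid, bottle_b_mid, bottle_c_mid from where it was at the start of the episode above 0.025 m).
It also fails if it takes over 48 s, if anything falls off the work surface, if the arm or the gripper's body presses on something with over 40 N, if the wrist force passes 120 N, or if a joint passes its speed limit or range.

## Working session

There is one attempt and no reset: what is moved stays moved. The work goes in short steps, Python scripts to look and compute and a shell command to move; the robot and the scene stay as the last step left them, time stands still between calls to the robot, and variables do not carry over. Pictures are saved under pics/ and viewed, at most 11 in all, crops included, and the job is handed in when it is done.

```bash
ls; mkdir -p pics
cat > h.py <<'E'
import numpy as np, cv2
from cell import bot, camera
from scipy.spatial.transform import Rotation as R
def snap(n):
    c=camera(n); np.savez('/tmp/'+n+'.npz',**c); return c
def load(n): return dict(np.load('/tmp/'+n+'.npz'))
def pt(c,u,v,w=1):
    K=c['intrinsics'];k=float(c['k1'])
    d=np.array([(u-K[0,2])/K[0,0],(v-K[1,2])/K[1,1]]);s=d.copy()
    for _ in range(20): s=d/(1+k*(s@s))
    z=c['range_z'][int(v)-w:int(v)+w+1,int(u)-w:int(u)+w+1]; z=z[z>0]; z=np.median(z) if len(z) else 0
    ray=c['rotation']@np.array([s[0],s[1],1]); return c['origin']+ray*z, ray
def tri(c1,p1,c2,p2):
    A=[];b=[]
    for c,p in((c1,p1),(c2,p2)):
        r=pt(c,*p)[1]; r=r/np.linalg.norm(r);P=np.eye(3)-np.outer(r,r);A.append(P);b.append(P@c['origin'])
    x=np.linalg.lstsq(np.vstack(A),np.hstack(b),rcond=None); return x[0],x[1]
E
python3 - <<'E'
from h import *
for n in('side','top'):
    c=snap(n); cv2.imwrite(f'pics/{n}0.png',cv2.resize(c['img'][...,::-1],(768,576))); print(n,c['origin'],c['rotation'].round(2).tolist(),c['k1'])
o=bot.get_obs(); print(o)
print(R.from_quat(o['ee_rot']).as_matrix().round(3))
E
```

```text
pics
side [ 0.27545627 -0.5933834   0.67730509] [0.87, -0.22, 0.11, -0.42] -0.16837597806209806
top [0.53307228 0.04322007 1.1747046 ] [0.71, -0.7, 0.04, -0.04] -0.20034899371472345
{'time_s': 0.1, 'joint_pos': array([-1.54029973e+00,  1.81494827e-01,  1.60791059e+00, -6.07375208e-06,
        1.35379719e+00, -2.06290372e-01]), 'qvel': array([-5.23752112e-04, -5.93260493e-04, -3.90302099e-03,  2.57292608e-05,
       -1.63356053e-03,  7.72757264e-04]), 'tau': array([ 3.85986696e-04, -4.45875299e+01, -3.52238238e+01, -1.96797523e-04,
        4.12941357e-03,  4.11471657e-07]), 'position': array([ 0.13489272, -0.55855754,  0.30305711]), 'ee_rot': array([ 9.92999275e-01,  1.18117702e-01,  6.77104513e-05, -8.02132326e-04]), 'force': array([ 0.4796556 , -0.07899785,  0.53048432]), 'wrist_torque': array([-0.0022363 , -0.00115466,  0.0007306 ]), 'grasp_force': 0.0, 'gripper_width': 0.08502920828923276}
[[ 0.972  0.235 -0.   ]
 [ 0.235 -0.972  0.002]
 [ 0.    -0.002 -1.   ]]
```

View pics/top0.png

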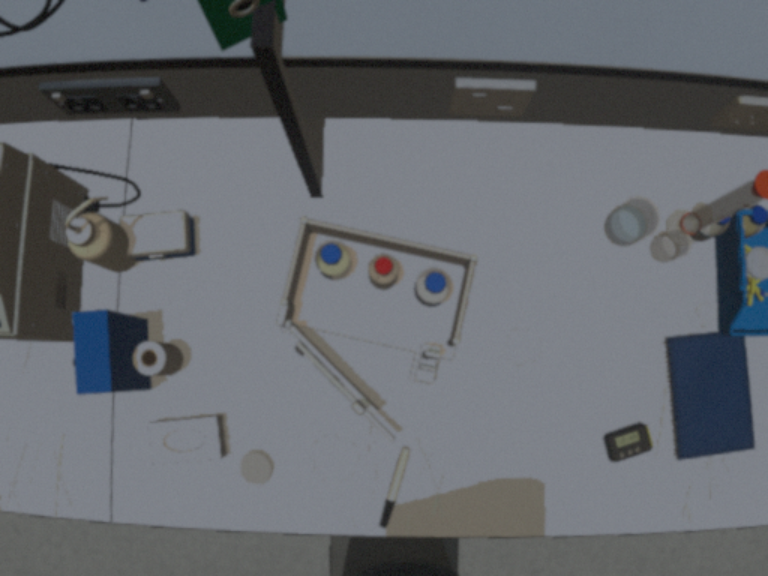

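View pics/side0.png

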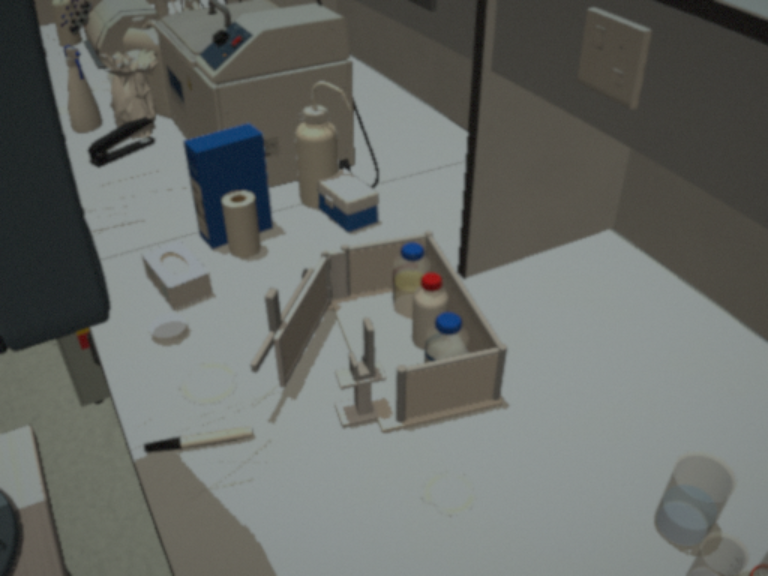

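Top view (768-wide): hinge near (288,323), tab (358,407), bar end (396,436), keeper (430,360). Side view: tab top (272,293), bar end (260,363), back plate top (369,322). I'll enlarge both.

Run:
```python
from h import *
t=load('top')['img'][200:300,180:320,::-1]; s=load('side')['img'][155:290,155:345,::-1]
t=cv2.resize(t,None,fx=4,fy=4,interpolation=2); s=cv2.resize(s,None,fx=4,fy=4,interpolation=2)
t=cv2.convertScaleAbs(t,alpha=1.6);s=cv2.convertScaleAbs(s,alpha=1.6)
cv2.imwrite('pics/t1.png',t);cv2.imwrite('pics/s1.png',s)
```

```text
(no output)
```

View pics/t1.png

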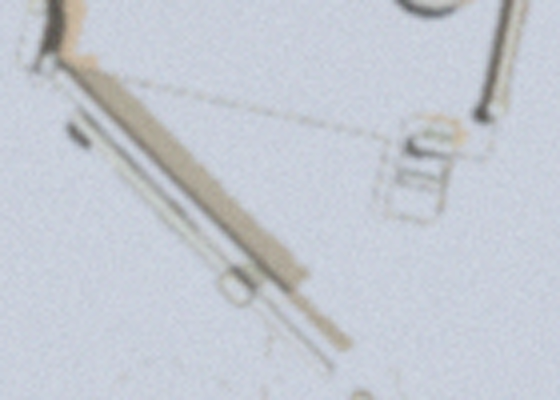

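View pics/s1.png

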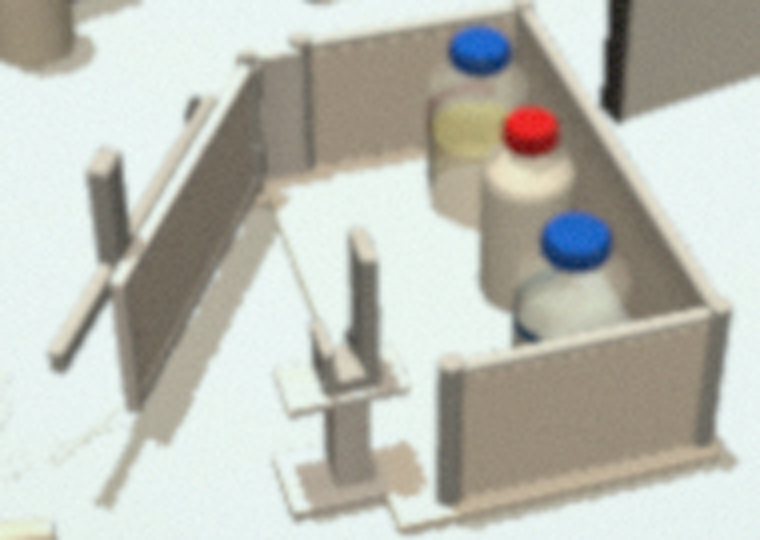

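```bash
python3 - <<'E'
s=open('h.py').read()
s=s.replace("c['rotation']@np.array([s[0],s[1],1])","R.from_quat(c['rotation']).apply([s[0],s[1],1])")
open('h.py','w').write(s)
E
python3 - <<'E'
from h import *
T=load('top');S=load('side')
P={'tab':((238,286),(104,158)),'bartip':((333,369),(58,352)),'gatefree':((289,289),(120,280)),'gatehinge':((60,66),(250,62)),'penpost':((484,115),(452,362)),'backplate':((436,133),(362,236))}
X={}
for n,(a,b) in P.items():
    a=(180+(a[0]+.5)/4-.5,200+(a[1]+.5)/4-.5);b=(155+(b[0]+.5)/4-.5,155+(b[1]+.5)/4-.5)
    x,r=tri(T,a,S,b);X[n]=x;print(n,x.round(4),r,'rng',pt(T,*a)[0].round(4),pt(S,*b)[0].round(4))
d=X['tab']-X['gatehinge'];print(np.hypot(*d[:2]),np.degrees(np.arctan2(d[1],d[0])))
d=X['gatefree']-X['gatehinge'];print(np.hypot(*d[:2]),np.degrees(np.arctan2(d[1],d[0])))
d=X['bartip']-X['tab'];print(np.hypot(*d[:2]),np.degrees(np.arctan2(d[1],d[0])))
# base edge dashed line on floor, and pen walls
for a in ((130,83),(395,140)):
    a=(180+a[0]/4,200+a[1]/4);r=pt(T,*a)[1];print(T['origin']-r*T['origin'][2]/r[2])
E
```

```text
tab [0.4823 0.0741 0.1551] [1.8368543e-06] rng [0.483  0.0739 0.1504] [0.4827 0.0786 0.1519]
bartip [0.4336 0.0214 0.0991] [3.11661313e-06] rng [0.4259 0.0189 0.0018] [0.4339 0.0275 0.0937]
gatefree [0.4767 0.0477 0.104 ] [1.93808689e-05] rng [0.4764 0.0468 0.0396] [0.4753 0.0537 0.0997]
gatehinge [0.6017 0.1794 0.1055] [1.3461702e-06] rng [0.6031 0.1803 0.0961] [0.6037 0.1862 0.1008]
penpost [ 0.5828 -0.0641  0.0961] [2.1346033e-05] rng [ 0.5807 -0.0646  0.076 ] [ 0.5845 -0.0676  0.0987]
backplate [ 0.5641 -0.0298  0.1524] [2.42986126e-05] rng [ 0.5701 -0.0373  0.0688] [ 0.5631 -0.024   0.1481]
0.15926280456674088 -138.59439945424677
0.18168551839204672 -133.50533333951574
0.07182254038047312 -132.73029960529607
[0.59878947 0.14745367 0.        ]
[ 0.56666495 -0.01787697  0.        ]
```

```bash
python3 -m creep '1 .032 -.035 0 0;1 .032 -.035 0 0;1 .032 -.035 0 0;1 .032 -.035 0 0;1 .032 -.035 0 0;1 .032 -.035 0 0;1 .032 -.035 0 0;1 .032 -.035 0 0;1 .032 -.035 0 0;1 .032 -.035 0 0;1 .032 -.035 0 0;1 .032 -.035 0 0;1 .032 -.035 0 0;1 .032 -.035 0 0;1 .032 -.035 0 0;1 0 0 0 -8.3;1 0 0 0 -8.3;1 0 0 0 -8.3;1 0 0 0 -8.3'
cat > plan.py <<'E'
from h import *
import sys
def go(tgt,yaw_y):  # world TCP target, desired world angle (deg) of tool y -> tool shifts
    o=bot.get_obs();M=R.from_quat(o['ee_rot']).as_matrix();d=np.array(tgt)-o['position']
    y=np.degrees(np.arctan2(M[1,1],M[0,1]))
    print('pos',o['position'].round(4),'tooly',round(y,1),'shift',(M.T@d).round(4),'roll',round(-(yaw_y-y),1),'F',o['force'].round(1),'w',o['gripper_width'],'gf',o['grasp_force'],'t',o['time_s'])
E
python3 -c "
from plan import *
go([.4823,.0741,.192],-43)
T=snap('top');S=snap('side')
# pen yaw from back wall top corners
a=pt(T,305/1.5,222/1.5)[1];b=pt(T,472/1.5,259/1.5)[1];o=T['origin']
p=[o+r*(.095-o[2])/r[2] for r in(a,b)];d=p[0]-p[1];print(p,np.degrees(np.arctan2(-d[0],d[1])))
cv2.imwrite('pics/s2.png',cv2.convertScaleAbs(cv2.resize(S['img'][80:280,60:340,::-1],None,fx=2.5,fy=2.5,interpolation=2),alpha=1.5))
"
```

```text
time_s: 2.0
position: [0.4781, 0.0643, 0.3034]
ee_rot: [0.917, 0.4, -0.0, -0.0]
force: [-0.4, 0.1, -0.5]
gripper_width: 0.0853
grasp_force: 0.0
pos [0.4781 0.0643 0.3034] tooly -42.9 shift [ 0.0101 -0.0035  0.1114] roll 0.1 F [-0.4  0.1 -0.5] w 0.08530654102377379 gf 0.0 t 2.0
[array([0.76269943, 0.16561165, 0.095     ]), array([ 0.70936851, -0.09438333,  0.095     ])] -11.591881138545224
```

View pics/s2.png

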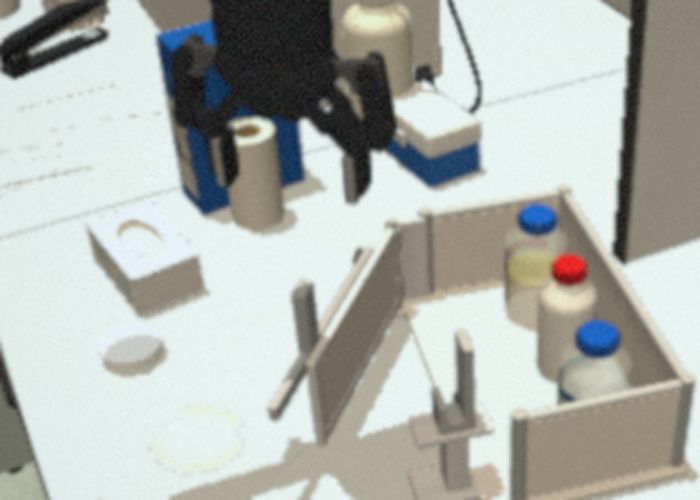

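The open fingers straddle the tab (303,290) from above, at (225,180) and (355,195). Pen yaw is about -11.6° and the gate is about 0.55 rad open. Next I descend and close.

```bash
python3 -m creep '1 .010 -.003 .03 0;1 0 0 .03 0;1 0 0 .03 0;1 0 0 .02 0;1 0 0 0 0' && python3 -m creep '.5 0 0 0 0;.3 0 0 0 0;.1 0 0 0 0;0 0 0 0 0;0 0 0 0 0;0 0 0 0 0;0 0 0 0 0;0 0 0 0 0'; python3 -c "
from plan import *
go([.4823,.0741,.192],-43)
S=snap('side')
cv2.imwrite('pics/s3.png',cv2.convertScaleAbs(cv2.resize(S['img'][120:280,100:300,::-1],None,fx=3,fy=3,interpolation=2),alpha=1.5))
"
```

```text
time_s: 2.6
position: [0.4808, 0.0734, 0.1908]
ee_rot: [0.919, 0.395, -0.003, -0.002]
force: [-0.2, 0.5, -0.2]
gripper_width: 0.0853
grasp_force: 0.0
time_s: 3.4
position: [0.4831, 0.0734, 0.1945]
ee_rot: [0.918, 0.397, 0.0, 0.0]
force: [-3.1, -0.3, 5.8]
gripper_width: 0.0112
grasp_force: 61.5
pos [0.4831 0.0734 0.1945] tooly -43.2 shift [-0.0001 -0.0011  0.0025] roll -0.2 F [-3.1 -0.3  5.8] w 0.011208954688212196 gf 61.455498933792114 t 3.4
```

View pics/s3.png

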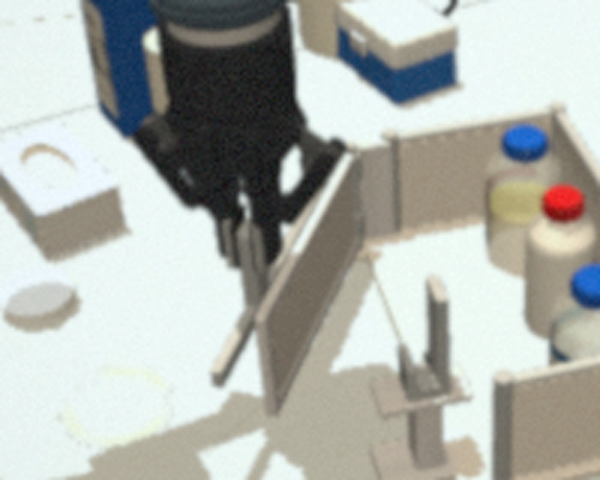

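The tab is held (width 11 mm, fingers at (245,240)). Next I lift it along the pivot arc.

```bash
python3 -m creep '0 .0022 0 -.005 0;0 .0022 0 -.005 0;0 .0025 0 -.005 0;0 .0028 0 -.005 0;0 .0005 0 -.002 0;0 0 0 0 0;0 0 0 0 0'
python3 - <<'E'
from plan import *
go([.4823,.0741,.192],-43)
o=bot.get_obs(); print(o['force'],o['wrist_torque'])
p0=o['position']; H0=np.array([.602,.181])
d=p0[:2]-H0; print('hinge->tcp',np.hypot(*d),np.degrees(np.arctan2(d[1],d[0])))
# hinge refined from tab: tab is 154 along gate & 11 in front; gate direction angle g
g=np.radians(-43.2-90); u=np.array([np.cos(g),np.sin(g)]); n=np.array([np.cos(g-np.pi/2),np.sin(g-np.pi/2)])
print('hinge est',p0[:2]-.154*u-.011*n,n)
E
```

```text
time_s: 4.15
position: [0.4902, 0.0815, 0.2159]
ee_rot: [0.918, 0.397, 0.001, -0.0]
force: [2.0, 5.5, -7.8]
gripper_width: 0.0107
grasp_force: 58.8
pos [0.4902 0.0815 0.2159] tooly -43.2 shift [-0.0109 -0.0007  0.0239] roll -0.2 F [ 2.   5.5 -7.8] w 0.010665840019235616 gf 58.77650499343872 t 4.15
[ 1.99458213  5.52789602 -7.80035797] [ 0.53840316 -0.07701834  0.26975142]
hinge->tcp 0.1496214424681668 -138.32193628423187
hinge est [0.60368773 0.1862412 ] [-0.72896863  0.68454711]
```

```bash
python3 -m creep '0 -.0002 .005 0 -2;0 -.0004 .0108 0 -4;0 -.0004 .0108 0 -4;0 -.0004 .0108 0 -4;0 -.0004 .0108 0 -4;0 -.0003 .008 0 -3;0 0 0 0 0;0 0 0 0 0'
python3 - <<'E'
from plan import *
go([.4823,.0741,.192],-11.6)
S=snap('side')
cv2.imwrite('pics/s4.png',cv2.convertScaleAbs(cv2.resize(S['img'][120:280,130:330,::-1],None,fx=4,fy=3.75,interpolation=2),alpha=1.5))
E
```

```text
time_s: 4.95
position: [0.5352, 0.0483, 0.2156]
ee_rot: [0.83, 0.557, 0.001, -0.001]
force: [1.5, 6.5, -6.8]
gripper_width: 0.0107
grasp_force: 58.9
pos [0.5352 0.0483 0.2156] tooly -22.2 shift [ 0.0039 -0.0587  0.0236] roll -10.6 F [ 1.5  6.5 -6.8] w 0.01070553862113901 gf 58.85308563709259 t 4.95
```

View pics/s4.png

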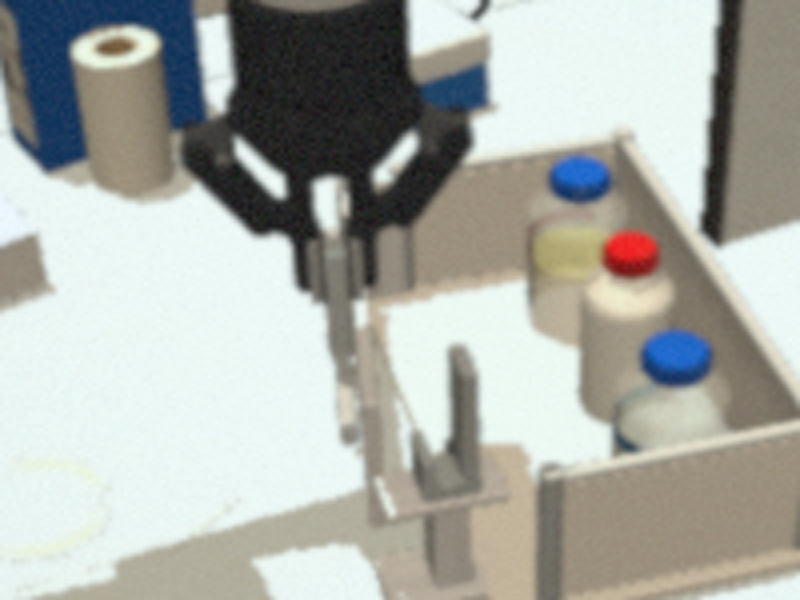

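The tab is held at (335,260), the bar end is near (348,430), and the gate has swung in without touching the keeper (430,470). I'll check the bar height with depth.

Run:
```python
from h import *
S=load('side')
for v in range(206,240,3): print(v,*[pt(S,u,v,0)[0].round(3).tolist() for u in(214,216,218)])
```

```text
206 [0.531, 0.039, 0.133] [0.533, 0.035, 0.135] [0.538, 0.037, 0.132]
209 [0.529, 0.035, 0.13] [0.533, 0.036, 0.128] [0.537, 0.035, 0.127]
212 [0.529, 0.035, 0.123] [0.532, 0.033, 0.123] [0.536, 0.035, 0.12]
215 [0.527, 0.031, 0.119] [0.53, 0.03, 0.119] [0.588, 0.159, 0.001]
218 [0.522, 0.022, 0.121] [0.525, 0.019, 0.122] [0.583, 0.149, 0.002]
221 [0.518, 0.013, 0.122] [0.521, 0.009, 0.124] [0.525, 0.01, 0.121]
224 [0.514, 0.004, 0.123] [0.517, 0.0, 0.125] [0.52, -0.001, 0.125]
227 [0.563, 0.126, 0.001] [0.513, -0.009, 0.126] [0.516, -0.01, 0.126]
230 [0.559, 0.119, -0.0] [0.508, -0.019, 0.13] [0.511, -0.021, 0.129]
233 [0.554, 0.107, 0.002] [0.506, -0.023, 0.126] [0.509, -0.024, 0.126]
236 [0.551, 0.1, 0.001] [0.505, -0.024, 0.121] [0.509, -0.024, 0.119]
239 [0.546, 0.089, 0.004] [0.55, 0.088, 0.002] [0.554, 0.086, 0.002]
```

Bar tip top at z=0.129 means the bar is lifted about 0.17 rad, with about 0.19 rad left to shut. I swing closer, then feel.

```bash
python3 -m creep '0 -.0002 .0054 0 -2;0 -.0002 .0054 0 -2;0 -.0002 .0054 0 -2;0 0 0 0 0;0 0 0 0 0'; python3 -m creep '0 -.0001 .0027 0 -1;0 0 0 0 0;0 0 0 0 0';python3 -m creep '0 -.0001 .0014 0 -.5;0 0 0 0 0;0 0 0 0 0'
```

```text
time_s: 5.5
position: [0.55, 0.042, 0.2157]
ee_rot: [0.8, 0.6, 0.0, -0.001]
force: [1.2, 6.0, -7.2]
gripper_width: 0.0112
grasp_force: 58.9
time_s: 5.8
position: [0.5525, 0.0411, 0.2157]
ee_rot: [0.795, 0.607, 0.0, -0.001]
force: [1.1, 6.0, -7.2]
gripper_width: 0.0112
grasp_force: 58.9
time_s: 6.1
position: [0.5537, 0.0407, 0.2156]
ee_rot: [0.792, 0.61, 0.0, -0.001]
force: [-0.7, 5.5, -6.7]
gripper_width: 0.0108
grasp_force: 58.9
```

```bash
python3 -m creep '0 0 .0007 0 -.25;0 0 0 0 0;0 0 0 0 0'; python3 -m creep '0 0 .0007 0 -.25;0 0 0 0 0;0 0 0 0 0'
```

```text
time_s: 6.4
position: [0.5543, 0.0405, 0.2156]
ee_rot: [0.791, 0.612, 0.0, -0.001]
force: [0.0, 5.3, -6.6]
gripper_width: 0.0108
grasp_force: 59.0
time_s: 6.7
position: [0.5549, 0.0403, 0.2156]
ee_rot: [0.789, 0.614, 0.0, -0.001]
force: [-0.1, 4.3, -5.8]
gripper_width: 0.0111
grasp_force: 59.0
```

```bash
python3 -m creep '0 0 .0007 0 -.25;0 0 0 0 0;0 0 0 0 0'; python3 -m creep '0 0 .0007 0 -.25;0 0 0 0 0;0 0 0 0 0'
python3 - <<'E'
from h import *
snap('side');S=load('side')
cv2.imwrite('pics/s5.png',cv2.convertScaleAbs(cv2.resize(S['img'][160:260,180:300,::-1],None,fx=6,fy=6,interpolation=2),alpha=1.5))
E
```

```text
time_s: 7.0
position: [0.5556, 0.0401, 0.2156]
ee_rot: [0.788, 0.616, 0.0, -0.001]
force: [0.5, 5.3, -7.0]
gripper_width: 0.0111
grasp_force: 59.0
time_s: 7.3
position: [0.5563, 0.0399, 0.2157]
ee_rot: [0.787, 0.617, 0.0, -0.001]
force: [0.2, 5.2, -6.4]
gripper_width: 0.0112
grasp_force: 59.0
```

View pics/s5.png

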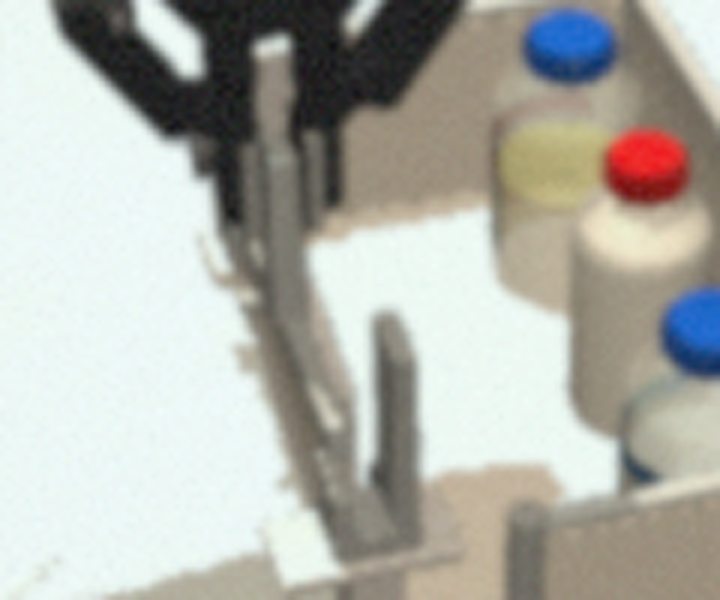

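The bar end (~(335,440)) is over the lip, with a gap still visible to the back plate (385,440). I keep feeling forward.

```bash
for i in 1; do :; done; python3 -m creep '0 0 .0013 0 -.5;0 0 0 0 0;0 0 0 0 0' | sed -n '2p;4p'; python3 -m creep '0 0 .0013 0 -.5;0 0 0 0 0;0 0 0 0 0'| sed -n '2p;4p'
```

```text
position: [0.5577, 0.0395, 0.2157]
force: [-0.2, 5.5, -5.6]
position: [0.559, 0.0391, 0.2157]
force: [0.5, 4.8, -6.3]
```

```bash
python3 -m creep '0 0 .0007 0 -.25;0 0 0 0 0;0 0 0 0 0' | sed -n '2p;4p'; python3 -m creep '0 0 .0007 0 -.25;0 0 0 0 0;0 0 0 0 0'| sed -n '2p;4p'
```

```text
position: [0.5596, 0.039, 0.2157]
force: [-0.7, 4.7, -5.7]
position: [0.5603, 0.0388, 0.2157]
force: [0.0, 5.4, -7.1]
```

```bash
python3 -m creep '0 0 .0007 0 -.25;0 0 0 0 0;0 0 0 0 0' | sed -n '2p;4p'; python3 -m creep '0 0 .0007 0 -.25;0 0 0 0 0;0 0 0 0 0'| sed -n '2p;4p'
```

```text
position: [0.561, 0.0386, 0.2157]
force: [-0.2, 4.5, -6.0]
position: [0.5616, 0.0384, 0.2157]
force: [-1.2, 5.2, -6.2]
```

```bash
python3 -m creep '0 0 .0007 0 -.25;0 0 0 0 0;0 0 0 0 0' | sed -n '2p;4p'; python3 -m creep '0 0 .0007 0 -.25;0 0 0 0 0;0 0 0 0 0'| sed -n '2p;4p'
```

```text
position: [0.5623, 0.0382, 0.2157]
force: [-0.2, 5.3, -6.1]
position: [0.563, 0.038, 0.2157]
force: [-1.3, 5.6, -5.0]
```

```bash
python3 -m creep '0 0 .0007 0 -.25;0 0 0 0 0;0 0 0 0 0' | sed -n '2p;4p'; python3 -m creep '0 0 .0007 0 -.25;0 0 0 0 0;0 0 0 0 0'| sed -n '2p;4p'
```

```text
position: [0.5637, 0.0379, 0.2157]
force: [-0.4, 5.6, -6.0]
position: [0.5643, 0.0377, 0.2157]
force: [-1.3, 4.9, -6.4]
```

```bash
python3 -m creep '0 0 .0007 0 -.25;0 0 0 0 0;0 0 0 0 0' | sed -n '2p;4p'
```

```text
position: [0.5645, 0.0376, 0.2157]
force: [-4.2, 5.4, -3.0]
```

Run:
```python
from h import *
S=snap('side');P=np.array([[pt(S,u,v,0)[0] for u in range(180,290)] for v in range(160,260)])
cx=np.array([.98,-.201]);cy=np.array([.201,.98]);H=np.array([.603,.184])
q=P[...,:2]-H; px=q@cx; py=q@cy+.12
for lo in np.arange(-.125,-.085,.005):
    m=(py>lo)&(py<lo+.005)&(P[...,2]>.100)&(P[...,2]<.16)&(abs(px)<.05)
    print(round(lo,3),np.histogram(px[m],bins=np.arange(-.03,.03,.003))[0],P[...,2][m&(px<0)].max() if (m&(px<0)).any() else '')
print(np.arange(-.03,.03,.003).round(3))
cv2.imwrite('pics/s6.png',cv2.convertScaleAbs(cv2.resize(S['img'][160:260,180:300,::-1],None,fx=6,fy=6,interpolation=2),alpha=1.5))
```

```text
-0.125 [0 0 0 0 0 0 0 0 0 0 0 0 0 0 0 0 0 0 0] 
-0.12 [0 0 0 0 0 0 0 0 0 0 0 0 0 0 0 0 0 0 0] 
-0.115 [0 0 0 0 0 0 0 1 4 0 2 0 0 0 0 0 0 0 0] 0.12342115745041482
-0.11 [ 0  0  0  1  0  0  5 15  7 30 34 30  0  0  0  0  0  0  0] 0.14735039651324033
-0.105 [ 0  0  0  0  1  0  4  1  3 11  3  3  0  0  0  0  0  0  0] 0.14853886599128263
-0.1 [ 0  0  0  0  0  0  3  4  1 13  4  3  0  0  0  0  0  0  0] 0.1484836105726316
-0.095 [ 0  0  0  0  0  0  4  2  2 11  4  3  0  0  0  0  0  0  0] 0.14910294698319282
-0.09 [ 0  0  0  0  0  0  6  3  3 11  1  2  0  0  0  0  0  0  0] 0.14952031235151098
[-0.03  -0.027 -0.024 -0.021 -0.018 -0.015 -0.012 -0.009 -0.006 -0.003
 -0.     0.003  0.006  0.009  0.012  0.015  0.018  0.021  0.024  0.027]
```

View pics/s6.png

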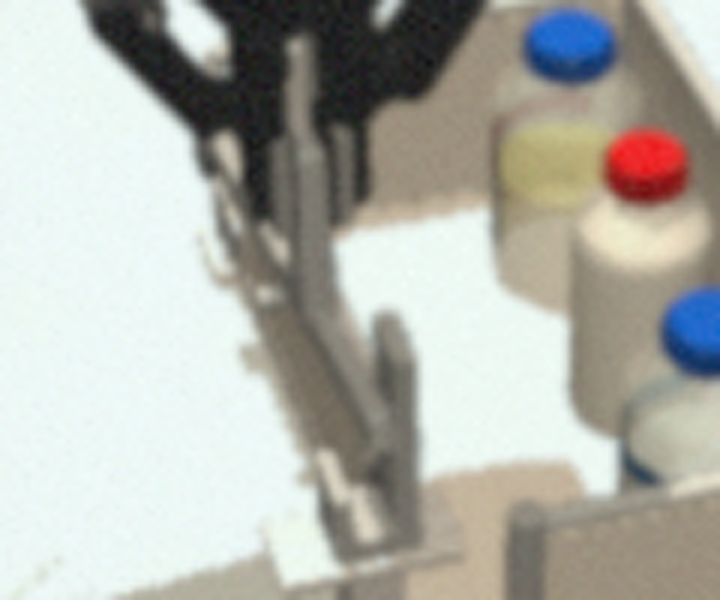

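Contact felt: Fx dropped about 3.5 N and the motion stalled. The picture shows the bar end (385,440) against the back plate. I back off slightly and lower.

```bash
python3 -m creep '0 0 -.001 0 .3;0 0 0 0 0;0 -.0012 0 .0025 0;0 -.0012 0 .0025 0;0 -.0012 0 .0025 0;0 0 0 0 0;0 0 0 0 0' | sed -n '2p;4p'; python3 -m creep '0 -.0012 0 .0025 0;0 0 0 0 0;0 0 0 0 0' | sed -n '2p;4p';python3 -m creep '0 -.0012 0 .0025 0;0 0 0 0 0;0 0 0 0 0' | sed -n '2p;4p'
```

```text
position: [0.5636, 0.0338, 0.2093]
force: [-5.2, 2.1, 0.1]
position: [0.5634, 0.0325, 0.207]
force: [-5.3, 2.2, 0.9]
position: [0.5632, 0.0312, 0.2046]
force: [-6.2, 1.4, 2.9]
```

```bash
python3 -m creep '0 0 -.001 0 .2;0 0 0 0 0;0 0 0 0 0' | sed -n '2p;4p'; python3 -m creep '0 -.0012 0 .0025 0;0 0 0 0 0;0 0 0 0 0' | sed -n '2p;4p'
```

```text
position: [0.5627, 0.0313, 0.2044]
force: [-2.6, -0.9, 3.9]
position: [0.5622, 0.0298, 0.2014]
force: [-3.2, -3.3, 5.3]
```

```bash
python3 -m creep '0 -.0011 0 .0025 0;0 0 0 0 0;0 0 0 0 0' | sed -n '2p;4p'; python3 -m creep '0 -.0011 0 .0025 0;0 0 0 0 0;0 0 0 0 0' | sed -n '2p;4p'
```

```text
position: [0.5619, 0.0287, 0.1987]
force: [-3.0, -5.0, 5.4]
position: [0.5616, 0.0276, 0.1961]
force: [-3.9, -4.5, 4.5]
```

```bash
python3 -m creep '.15 0 0 0 0;.3 0 0 0 0;.45 0 0 0 0;.45 0 0 0 0;.45 0 0 0 0;.45 0 0 0 0'
python3 - <<'E'
from h import *
S=snap('side')
cv2.imwrite('pics/s7.png',cv2.convertScaleAbs(cv2.resize(S['img'][160:260,180:300,::-1],None,fx=6,fy=6,interpolation=2),alpha=1.5))
E
```

```text
time_s: 13.8
position: [0.5615, 0.0285, 0.1959]
ee_rot: [0.771, 0.636, 0.0, 0.0]
force: [0.2, -0.5, -0.3]
gripper_width: 0.0382
grasp_force: 0.0
```

View pics/s7.png

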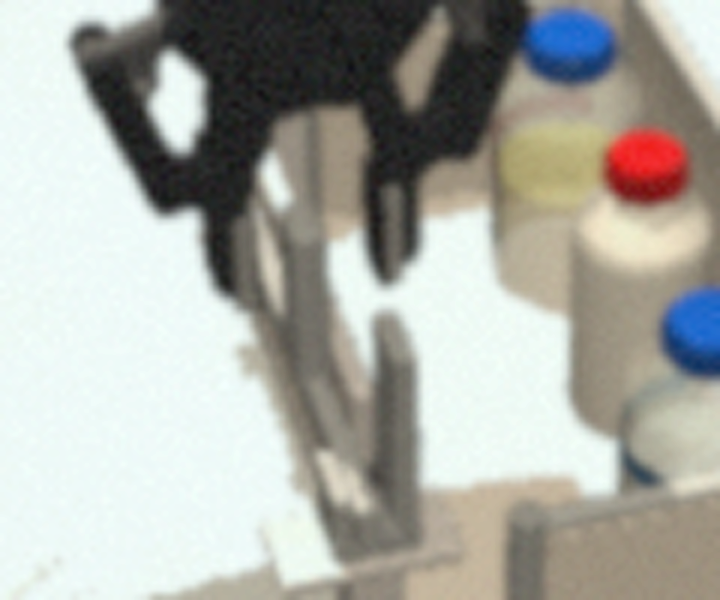

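The fingers stand free of the tab (305,220), and the bar end disappears into the keeper behind the lip (345,480). I retract upward and check the pose.

```bash
python3 -m creep '.45 0 0 -.02 0;.45 0 0 -.03 0;.45 0 0 -.04 0;.45 0 0 -.04 0;.45 0 0 0 0;.45 0 0 0 0;.45 0 0 0 0'
python3 - <<'E'
from h import *
S=snap('side')
P=np.array([[pt(S,u,v,0)[0] for u in range(180,290)] for v in range(160,260)])
cx=np.array([.98,-.201]);cy=np.array([.201,.98]);H=np.array([.603,.184])
q=P[...,:2]-H; px=q@cx; py=q@cy+.12; z=P[...,2]
for lo in np.arange(-.12,.02,.01):
    m=(py>lo)&(py<lo+.01)&(px>-.035)&(px<-.006)&(z>.05)&(z<.17)
    print(round(lo,3),m.sum(),np.percentile(z[m],[50,95,100]).round(3) if m.any() else '',np.median(px[m]).round(4) if m.any() else '')
cv2.imwrite('pics/s8.png',cv2.convertScaleAbs(cv2.resize(S['img'][160:260,180:300,::-1],None,fx=6,fy=6,interpolation=2),alpha=1.5))
E
```

```text
time_s: 14.55
position: [0.5608, 0.0285, 0.3245]
ee_rot: [0.772, 0.636, -0.001, -0.001]
force: [0.2, -0.1, -0.7]
gripper_width: 0.0384
grasp_force: 0.0
-0.12 59 [0.072 0.096 0.098] -0.0137
-0.11 153 [0.075 0.097 0.099] -0.0169
-0.1 68 [0.088 0.099 0.099] -0.0208
-0.09 50 [0.073 0.098 0.099] -0.0211
-0.08 20 [0.096 0.097 0.098] -0.0116
-0.07 22 [0.096 0.097 0.098] -0.0125
-0.06 40 [0.1   0.142 0.151] -0.012
-0.05 154 [0.128 0.152 0.154] -0.0125
-0.04 39 [0.148 0.154 0.154] -0.0161
-0.03 5 [0.094 0.14  0.151] -0.0146
-0.02 8 [0.091 0.097 0.097] -0.0145
-0.01 12 [0.095 0.098 0.099] -0.0137
-0.0 12 [0.096 0.098 0.098] -0.013
0.01 24 [0.09  0.097 0.097] -0.0141
```

View pics/s8.png

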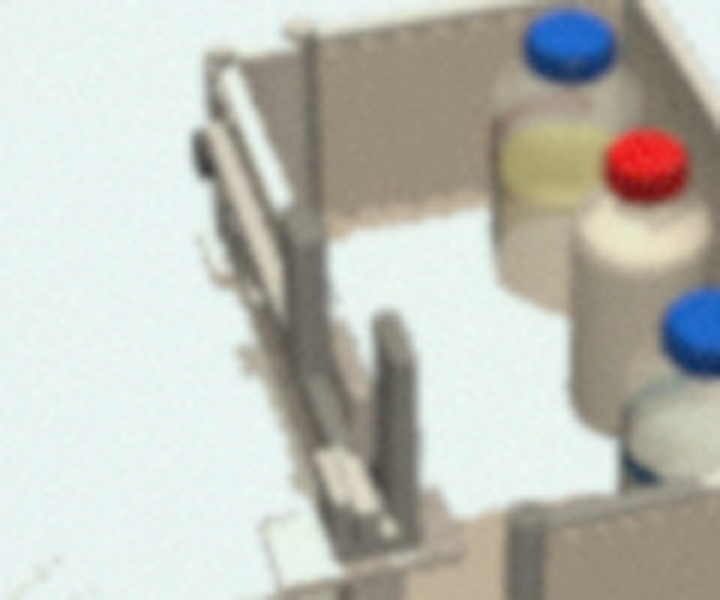

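The bar lies level, with its top at about 97 mm along its whole length. It sits in the notch between the lip (330,480) and the back plate (395,440). The gate is shut, the bottles have not moved and the gripper is clear. I'm handing in.

```bash
python3 -c "
from cell import bot
print(bot.close_job())"
```

```text
the job is handed in; nothing more can be done
None
```

The gate is shut with its latch bar lying level in the keeper's notch, the bottles stand where they were, and the job was handed in at about 14.6 s; no verdict came back.

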